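# Index the sample carousel to bring the beaker under the spout

## Robot

A 6-joint arm with a two-finger parallel gripper is mounted at the origin on a cart in front of the work surface, level with it; the furniture and walls round the work are solid. World frame = base frame: x ahead of the robot, y to its left, z up, the work surface at z = 0. Lengths are in m, angles in rad, forces in N, time in s.
With the tool pointing down it reaches from about 0.35 to 0.975 m from the base axis. Payload 4.9 kg.
Tool frame: the origin (TCP) lies on the centre line of the jaws, within the pads' length; the fingertips stand manip.tcp_to_tips ahead of it and the grasp point (between the pads) is the TCP (manip.tcp_to_tips is the distance from the TCP to the fingertips, in m); y points along the fingers, z is the direction in which the jaws open and shut, and the axes are right-handed (so a half turn about y gives the same grasp; the last joint's range is limited). The gripper opens to 85 mm and grips with 20 to 120 N. Pads are 22 mm wide; open, the fingers measure 114 mm over their backs; the gripper's body (76 mm by 85 mm) begins 54 mm behind the grasp point. The pads swing forward as they close: fully open they stand 13 mm farther back than shut.
Start: joints at [1.121, 0.053, 1.613, -0, 1.476, -0.119], TCP at [0.203, 0.591, 0.213] pointing down, gripper open.
Joint ranges: [-3.01, 3.01], [-1.01, 2.22], [0.06, 2.58], [-1.02, 4.17], [0.09, 2.62], [-3.14, 3.14]. Speed limits (rad/s): [2.57, 2.57, 3.14, 3.14, 3.14, 3.14].

## Interface

Orientations are given as a unit quaternion [w, x, y, z].
In Python, from plant import manip gives the robot as it stands.
- The arm moves only by the tool apply_moves, never from a script. Its argument "moves" is a list of rows, each a list of 7 numbers: the gripper's target within -1 to 1 (shut at 1, half-way at 0, fully open at -1), then the shift along the tool's x, y, z in mm, then the turn, a rotation vector about the tool's x, y, z in degrees. A call has 1 to 20 rows; each row shifts and turns the commanded pose from where the row before left it, along the tool's axes as they then stand; what a row does not reach is not made up. A row lasts 1/10 s, in which the tool goes at most 50 mm and 8.59 degrees, less where a joint would pass 70% of its speed; a pose out of reach is approached as far as the arm can. A call with a gripper value outside its range is refused whole. The fingers move at their own pace and stop on an object; the grip force is fixed at half the most. Time passes only in rows, so rows that do not move let the fingers close. It gives the time, the measured TCP pose, the force and the opening at its end, in the units of the state.
- manip.state(): the state, without advancing time (a new reading comes with each control period).
- manip.grab_frame(name): name is "scene" or "top" or "wrist"; returns the picture (384x512x3 uint8, blue, green, red); there is no depth.
- manip.calibration(name): a dict with "mtx" (3x3 intrinsics, pixels), "distortion" ([k1, k2, p1, p2, k3] as OpenCV has them; the pictures are not rectified), "T" (4x4, takes a point from camera to world coordinates); the wrist camera has in their place "T_tool_cam" (4x4, takes a point from camera to tool coordinates, whose origin is the TCP and whose axes are the tool frame's). Camera axes: x right, y down, z forward; pixel columns grow to the right and rows downward; lengths in m; the calibration is good to about 2 mm. A picture is of the moment at which its call begins: read the wrist's pose just before it. calibration takes no time and is no camera call.
- manip.job_done(): hands the job in, once; it reports no verdict.
The state is a dict: "time": time; "joint_pos": joint angles; "joint_vel": joint speeds; "joint_efforts": joint torques, N m; "tool_pos": TCP position; "tool_rot": TCP orientation; "contact_force": force on the tool from outside, world axes, zero at the start; "ft_torque": the same for the moment, N m; "gripper_width": opening from 0.0 (shut) to 1.0 (fully open).
Only numpy, scipy, OpenCV 4.12 (cv2) and the standard library are available. Lean on these libraries where they do the work, as an engineer would, in place of code of your own. Each camera call takes 0.05 s, during which the arm holds its last target. There are 200 camera calls.

## Task

Index the six-place carousel by one place, in whichever direction brings the open beaker under the filling spout, so that it clicks home in the next detent. Turn it by pushing one of its upright pegs; do not touch or topple the beaker and the jars on it, and leave the things on the bench where they are.

Things in the scene. Friction and masses are not known exactly. Their poses are not given: they have to be found in the camera images.
- carousel: fixed grey base; origin on the turning axis at bench level, z up, x from the axis towards the spout (away from the robot, turned up to 0.5 rad). Its 300 mm turntable has its top at z = 0.056 and six places (collars 79 mm across, 8 mm high) every 60 degrees on radius 90 mm. A 22 mm post 195 mm from the axis along x, top at z = 0.255, carries the spout
- turntable (a joint): angle of the turntable, rad, counter-clockwise seen from above is positive; 0 at the start. Sprung detents at every 60 degrees (1.047 rad) draw it home from up to 30 degrees either side; pushing a peg over the hump takes about 3 N
- spout (a point): lower end of the filling spout, a steel funnel 68 mm wide at its top (z = 0.262); this point lies 90 mm from the turning axis along the carousel's x, 196 mm above the bench, over one place of the carousel
- peg_left (a point): top of a peg, at the start the near left one (150 degrees from the carousel's x axis); moves with the turntable. Six such upright steel pegs, 12 mm thick, 45 mm high (top z = 0.101), stand on the turntable on radius 132 mm, midway between the places: at the start at 30, 90, 150, 210, 270, 330 degrees
- peg_right (a point): top of another of the six pegs, at the start the near right one (210 degrees from the carousel's x axis); moves with the turntable
- beaker: open white plastic beaker, 60x66 mm, 72 mm high, origin at the centre of its underside; stands in the place directly next to the spout's, on one side or the other
- filled_jar: closed wide-neck jar with screw lid, 68 mm in diameter, 118 mm high, origin at the centre of its underside; stands under the spout at the start
- waiting_jar: closed wide-neck jar with screw lid, 68 mm in diameter, 115 mm high, origin at the centre of its underside; stands in the place next to the spout's on the side where the beaker is not
- mill_corner (a point): fixed point on the front left lower corner of the tall mill at the robot's right, an obstacle: from here back (x over 0.48) sheet and drawers fill y = -0.14 to -0.66 up to over 1 m, and low drawer fronts reach forward to x = 0.44. The arm starts in front of it and must draw back before it swings left to the carousel
- label_box: small cardboard box, 61x60x62 mm, origin at the centre of its underside; bystander on the bench
- lab_timer: digital timer, 49x70x62 mm, origin at the centre of its underside; bystander on the bench
- tape_roll: roll of tape lying flat, 95 mm in diameter, 25 mm high, origin at the centre of its underside; bystander on the bench
- spanner: spanner lying flat, 24x162x9 mm, long along its y, origin at the centre of its underside; bystander on the bench

How it is judged:
At the end, for the whole second after the job is handed in: The beaker stands within 20 mm (seen from above) of the point under the spout; the turntable rests in the detent one place from where it began, within 0.08 rad of 60 degrees either way, and is still; beaker and jars stand upright (within 0.1 rad) in their places on the turntable (horizontal distance between beaker and spout below 0.02 m and (value of joint turntable between 0.967 and 1.127 rad or value of joint turntable between -1.127 and -0.967 rad) and velocity of joint turntable between -0.05 and 0.05 rad/s and angle between each of beaker, filled_jar, waiting_jar's own z axis and vertical below 0.1 rad and height (world z) of beaker between 0.05 and 0.062 m and height (world z) of filled_jar between 0.05 and 0.062 m and height (world z) of waiting_jar between 0.05 and 0.062 m); the robot touches nothing.
It fails at once if the beaker or a jar is touched by the robot (contact force between any of the arm, the fingers and beaker above 0.5 N or contact force between any of the arm, the fingers and filled_jar above 0.5 N or contact force between any of the arm, the fingers and waiting_jar above 0.5 N).
It fails at once if the beaker or a jar topples (angle between any of beaker, filled_jar, waiting_jar's own z axis and vertical above 0.5 rad).
It fails at once if the turntable goes past the next place, over the hump towards the one after it (value of joint turntable above 1.6 rad or value of joint turntable below -1.6 rad).
It fails at once if a thing on the bench is moved more than 20 mm (distance of any of label_box, lab_timer, tape_roll, spanner from where it was at the start of the episode above 0.02 m).
It also fails if it takes over 45 s, if anything falls off the work surface, if the arm or the gripper's body presses on something with over 40 N, if the wrist force passes 120 N, or if a joint passes its speed limit or range.

## Working session

There is one attempt and no reset: what is moved stays moved. The work goes in short steps, Python scripts to look and compute and a tool call to move; the robot and the scene stay as the last step left them, time stands still between calls to the robot, and variables do not carry over. Pictures are saved under pics/ and viewed, about 8 in all and at most 12, crops included, and the job is handed in when it is done.

Besides the shell and the picture viewer there is one more tool, called after ">>>" by a JSON object that holds its "name" and its "arguments". apply_moves: Moves the arm, as the interface text tells. Its arguments: {"type":"object","properties":{"moves":{"type":"array","items":{"type":"array","items":{"type":"number"}}}},"required":["moves"]}

```bash
mkdir -p pics; ls
cat > h.py <<'E'
import numpy as np, cv2
from plant import manip
def ray(name,uv):
    c=manip.calibration(name); 
    p=cv2.undistortPoints(np.array([[uv]],float),np.array(c["mtx"]),np.array(c["distortion"]))[0,0]
    T=np.array(c["T"]); return T[:3,3],T[:3,:3]@np.array([p[0],p[1],1])
def at(name,uv,z):
    o,d=ray(name,uv); return o+d*(z-o[2])/d[2]
def proj(name,P):
    c=manip.calibration(name);T=np.linalg.inv(np.array(c["T"]))
    return cv2.projectPoints(np.atleast_2d(np.array(P,float)),cv2.Rodrigues(T[:3,:3])[0],T[:3,3],np.array(c["mtx"]),np.array(c["distortion"]))[0][:,0]
E
python3 - <<'E'
from h import *
print(manip.state(), manip.tcp_to_tips)
for n in("top","scene"):
    print(n,np.round(manip.calibration(n)["T"],3).tolist(),np.round(manip.calibration(n)["mtx"],1).tolist())
    cv2.imwrite(f"pics/{n}0.png",cv2.resize(manip.grab_frame(n),(800,600)))
    cv2.imwrite(f"pics/{n}0raw.png",manip.grab_frame(n))
E
```

```text
pics
{'time': 0.0, 'joint_pos': array([ 1.12102084e+00,  5.33675645e-02,  1.61432689e+00,  6.99193964e-06,
        1.47598528e+00, -1.19043532e-01]), 'joint_vel': array([ 4.00262109e-04,  9.69836878e-04,  1.12064077e-03, -5.07980136e-05,
       -1.63760995e-03, -1.36092129e-03]), 'joint_efforts': array([ 2.21002258e-03, -3.93668354e+01, -3.70181465e+01, -3.21413415e-05,
        6.87009029e-03,  2.86960915e-05]), 'tool_pos': array([0.20268878, 0.59051063, 0.21123677]), 'tool_rot': array([-0.69675257,  0.6981677 , -0.11660878,  0.11618996]), 'contact_force': array([0.47991994, 0.08710422, 0.12841355]), 'ft_torque': array([-0.03334382,  0.00846473,  0.00988217]), 'gripper_width': 0.9997210788004905} 0.019
top [[-0.008, -0.995, 0.099, 0.432], [-1.0, 0.007, -0.004, -0.105], [0.004, -0.099, -0.995, 1.397], [0.0, 0.0, 0.0, 1.0]] [[378.9, 0.0, 254.1], [0.0, 378.9, 196.7], [0.0, 0.0, 1.0]]
scene [[0.548, -0.649, 0.528, -0.039], [-0.836, -0.418, 0.355, -0.518], [-0.009, -0.636, -0.772, 0.99], [0.0, 0.0, 0.0, 1.0]] [[379.5, 0.0, 249.8], [0.0, 379.5, 192.1], [0.0, 0.0, 1.0]]
```

View pics/top0.png

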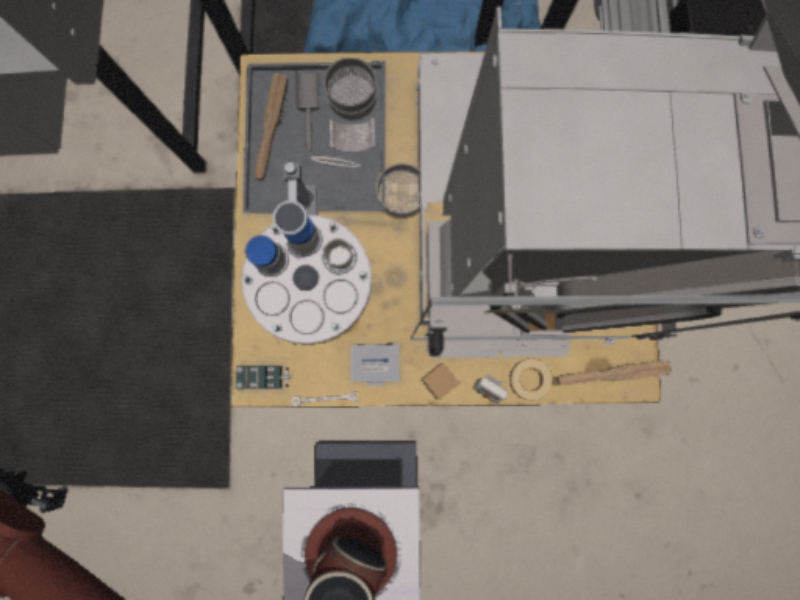

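View pics/scene0.png

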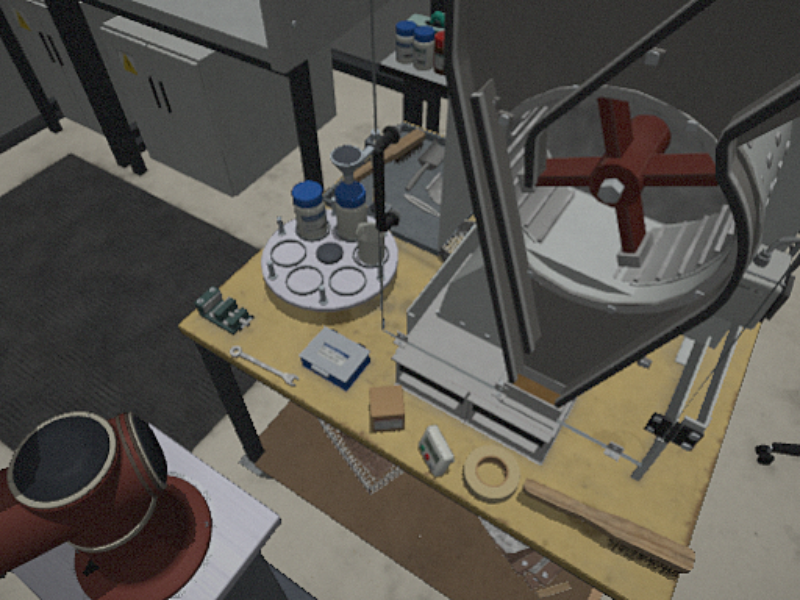

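The top view shows the carousel at about (306,278) on the 800-px scale. The funnel is above it at (293,215), the waiting jar is left at (263,252) and the beaker is right at (340,255). The beaker therefore has to move counter-clockwise (+60°), which means pushing the near-left peg towards the robot and then right.

```bash
cat > m.py <<'E'
from h import *
im=cv2.imread("pics/top0raw.png"); hsv=cv2.cvtColor(im,cv2.COLOR_BGR2HSV)
m=((hsv[...,1]<50)&(hsv[...,2]>150)).astype(np.uint8); box=np.zeros_like(m); box[130:225,148:242]=1; m*=box
m=cv2.morphologyEx(m,cv2.MORPH_OPEN,np.ones((3,3)))
c=max(cv2.findContours(m,0,2)[0],key=cv2.contourArea)
h=cv2.convexHull(c)[:,0]
P=np.array([at("top",p,0.056)[:2] for p in h.astype(float)])
# robust circle of radius .15
from scipy.optimize import least_squares
s=least_squares(lambda q:np.hypot(*(P-q[:2]).T)-q[2],[*P.mean(0),.15],loss="soft_l1",f_scale=.003)
C=s.x[:2]; print("centre,r",s.x)
k=512/800
f=at("top",(291*k,215*k),.262); po=at("top",(291*k,169*k),.255)
for n,q,r in(("funnel",f,.09),("post",po,.195)):
    d=q[:2]-C; print(n,q,"r",np.hypot(*d),r,"yaw",np.arctan2(d[1],d[0]))
E
python3 - <<'E'
from m import *
d=po[:2]-C; yaw=np.arctan2(d[1],d[0])
for n in("top","scene"):
    a=cv2.imread(f"pics/{n}0raw.png")
    b=cv2.resize(a,None,fx=5,fy=5,interpolation=2)
    pts=[[*C+.132*np.array([np.cos(yaw+t),np.sin(yaw+t)]),.101] for t in np.radians([30,90,150,210,270,330])]+[[*C,.056]]
    for i,p in enumerate(proj(n,pts)): cv2.circle(b,tuple(int(v) for v in (p+.5)*5),6,(0,0,255) if i!=2 else (0,255,0),1)
    u=(proj(n,[[*C,.1]])[0]*5).astype(int)
    cv2.imwrite(f"pics/{n}1.png",b[max(u[1]-300,0):u[1]+300,max(u[0]-350,0):u[0]+350])
E
```

```text
centre,r [0.63511126 0.09764779 0.14859277]
funnel [0.72835025 0.09651771 0.262     ] r 0.0932458351836717 0.09 yaw -0.012119704606295535
post [0.82460719 0.0993175  0.255     ] r 0.18950329072646718 0.195 yaw 0.008811094716145197
```

View pics/top1.png

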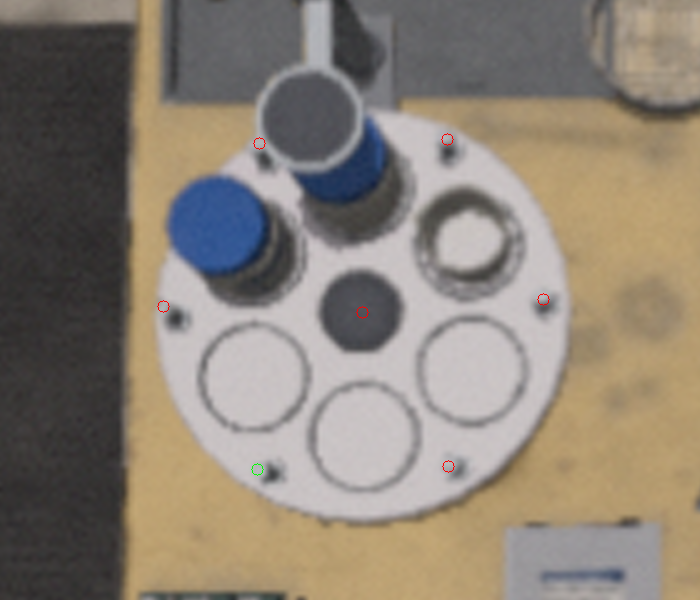

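View pics/scene1.png

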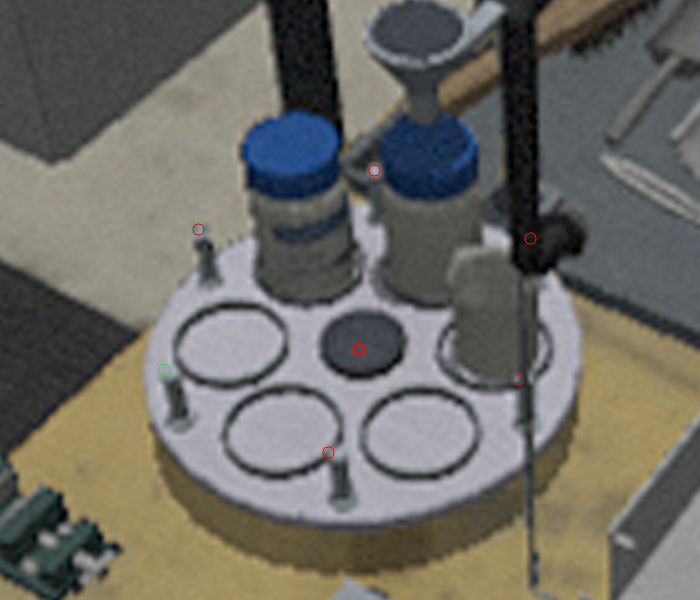

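The overlay puts the pegs about 1 px off, with the seen ones 3–5 mm nearer the robot and further right. I'll use yaw ≈ 0 and a slightly shifted centre. Next I'll triangulate the two near pegs from their tops in both views and work out the tool axes.

```bash
cat > ax.py <<'E'
from h import *
from scipy.spatial.transform import Rotation as R
def Rt():
    w=manip.state()["tool_rot"]; return R.from_quat([w[1],w[2],w[3],w[0]])
E
python3 - <<'E'
from m import *; from ax import *
us=[(proj(n,[[*C,.1]])[0]*5).astype(int) for n in("top","scene")]
print("yaw",yaw:=0)
def tri(a,b):
    A=[];o=[]
    rs=[]
    for n,p,u in(("top",a,us[0]),("scene",b,us[1])):
        off=np.array([max(u[0]-350,0),max(u[1]-300,0)]); rs.append(ray(n,(np.array(p)+off)/5-.5))
    M=[np.eye(3)-np.outer(d,d)/(d@d) for _,d in rs]
    return np.linalg.solve(sum(M),sum(m@o for m,(o,_) in zip(M,rs)))
for k,a,b in(("left",(264,472),(171,375)),("right",(452,468),(340,455))):
    p=tri(a,b); print(k,p.round(4),"r",np.hypot(*(p[:2]-C)))
r=Rt(); print("axes (cols x,y,z)\n",r.as_matrix().round(3))
E
```

```text
centre,r [0.63511126 0.09764779 0.14859277]
funnel [0.72835025 0.09651771 0.262     ] r 0.0932458351836717 0.09 yaw -0.012119704606295535
post [0.82460719 0.0993175  0.255     ] r 0.18950329072646718 0.195 yaw 0.008811094716145197
yaw 0
left [0.5188 0.1573 0.1002] r 0.1307011269617898
right [0.5222 0.026  0.1003] r 0.13372307551158746
axes (cols x,y,z)
 [[ 0.946 -0.001  0.325]
 [-0.325 -0.001  0.946]
 [-0.    -1.    -0.001]]
```

Both pegs check out: height 0.100 m and spacing 0.131 m. That puts the centre at about (0.635, 0.095) with yaw ≈ 0.02. I'll shut the gripper and move above the point about 18° behind the left peg, at (0.545, 0.192), then turn so tool −z lies along the tangent.

>>> {"name": "apply_moves", "arguments": {"moves": [[1,30.2,-0.7,-17.7,0,0,0],[1,30.2,-0.7,-17.7,0,0,0],[1,30.2,-0.7,-17.7,0,0,0],[1,30.2,-0.7,-17.7,0,0,0],[1,30.2,-0.7,-17.7,0,0,0],[1,30.2,-0.7,-17.7,0,0,0],[1,30.2,-0.7,-17.7,0,0,0],[1,30.2,-0.7,-17.7,0,0,0],[1,30.2,-0.7,-17.7,0,0,0],[1,30.2,-0.7,-17.7,0,0,0],[1,30.2,-0.7,-17.7,0,0,0],[1,30.2,-0.7,-17.7,0,0,0],[1,30.2,-0.7,-17.7,0,0,0],[1,30.2,-0.7,-17.7,0,0,0],[1,30.2,-0.7,-17.7,0,0,0],[1,0,0,0,0,7,0],[1,0,0,0,0,7,0],[1,0,0,0,0,7,0],[1,0,0,0,0,7,0],[1,0,0,0,0,0,0]]}}

```text
time: 2.2
tool_pos: [0.5451, 0.1928, 0.2227]
tool_rot: [-0.648, 0.649, -0.282, 0.281]
contact_force: [-0.4, 0.1, -1.4]
gripper_width: 0.001
```

Run:
```python
from ax import *
s=manip.state(); print(s["tool_pos"],s["joint_pos"].round(2),s["gripper_width"]); M=Rt().as_matrix(); print(M.round(3))
d=np.array([.545,.1915,.22])-s["tool_pos"]; print("shift tool mm",(M.T@d*1e3).round(1))
cv2.imwrite("pics/w2.png",manip.grab_frame("wrist"))
```

```text
[0.5450598  0.19276201 0.22270393] [ 0.21 -0.06  1.71 -0.    1.49 -0.54] 0.0008521054245109202
[[ 0.683 -0.     0.731]
 [-0.731 -0.     0.683]
 [-0.    -1.    -0.   ]]
shift tool mm [ 0.9  2.7 -0.9]
```

View pics/w2.png

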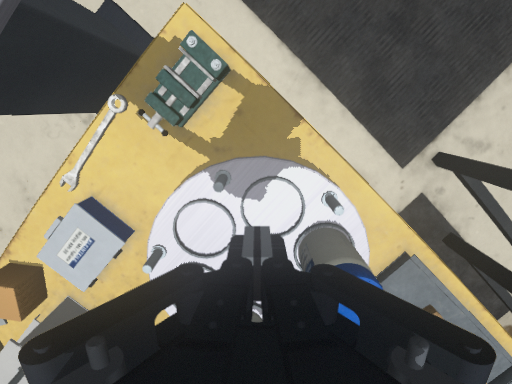

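The wrist view shows the left peg at about (220,181) with the shut fingertips at (257,230). I'll check that against the prediction.

Run:
```python
from ax import *
s=manip.state(); c=manip.calibration("wrist"); T=np.eye(4);T[:3,:3]=Rt().as_matrix();T[:3,3]=s["tool_pos"];T=T@np.array(c["T_tool_cam"])
for uv in((218,175),(334,202),(158,256)):   # peg tops: outer ends of pegs? both ends below
    for z in(.101,):
        p=cv2.undistortPoints(np.array([[uv]],float),np.array(c["mtx"]),np.array(c["distortion"]))[0,0]
        d=T[:3,:3]@[*p,1]; q=T[:3,3]+d*(z-T[2,3])/d[2]; print(uv,q.round(4))
Ti=np.linalg.inv(T)
P=[[.519,.157,.101],[.519,.157,.056],[.522,.026,.101],[.522,.026,.056],[.545,.193,.08],[.545,.193,.203],[.58,.227,.101]]
print(cv2.projectPoints(np.array(P),cv2.Rodrigues(Ti[:3,:3])[0],Ti[:3,3],np.array(c["mtx"]),np.array(c["distortion"]))[0][:,0].round(0))
```

```text
(218, 175) [0.5126 0.1707 0.101 ]
(334, 202) [0.6218 0.2329 0.101 ]
(158, 256) [0.5243 0.0528 0.101 ]
[[214. 188.]
 [220. 178.]
 [143. 270.]
 [156. 251.]
 [256. 176.]
 [255. 216.]
 [303. 180.]]
```

The predicted left peg, (214,188)–(220,178), matches the image within about 3 px. I'll descend to TCP z = 0.100.

>>> {"name": "apply_moves", "arguments": {"moves": [[1,0,20,0,0,0,0],[1,0,20,0,0,0,0],[1,0,20,0,0,0,0],[1,0,20,0,0,0,0],[1,0,20,0,0,0,0],[1,0,12,0,0,0,0],[1,0,10,0,0,0,0],[1,0,0,0,0,0,0]]}}

```text
time: 3.05
tool_pos: [0.5443, 0.1927, 0.0995]
tool_rot: [-0.648, 0.649, -0.282, 0.281]
contact_force: [-0.8, -0.8, -0.3]
gripper_width: 0.004
```

Run:
```python
from ax import *
a=manip.grab_frame("scene"); b=manip.grab_frame("top")
f=lambda im,p,w:cv2.resize(im[int(p[1])-w:int(p[1])+w,int(p[0])-w:int(p[0])+w],(400,400),interpolation=2)
P=[[.54,.17,.1]]
cv2.imwrite("pics/c3.png",np.hstack([f(a,proj("scene",P)[0],55),f(b,proj("top",P)[0],45)]))
```

```text
(no output)
```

View pics/c3.png

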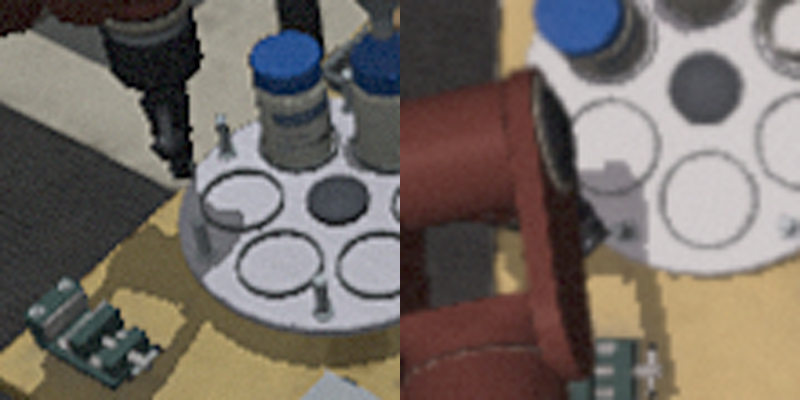

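The finger is in place behind the left peg: tip at (190,175) and peg at (203,230) in the left crop. Next comes the sweep along the arc, 2° and 4.6 mm per row.

>>> {"name": "apply_moves", "arguments": {"moves": [[1,0,0,-4.6,0,-2,0],[1,0,0,-4.6,0,-2,0],[1,0,0,-4.6,0,-2,0],[1,0,0,-4.6,0,-2,0],[1,0,0,-4.6,0,-2,0],[1,0,0,-4.6,0,-2,0],[1,0,0,-4.6,0,-2,0],[1,0,0,-4.6,0,-2,0],[1,0,0,-4.6,0,-2,0],[1,0,0,-4.6,0,-2,0]]}}

```text
time: 4.15
tool_pos: [0.518, 0.1568, 0.1027]
tool_rot: [0.688, -0.687, 0.163, -0.165]
contact_force: [-0.3, -0.2, -0.3]
gripper_width: 0.0
```

Run:
```python
from ax import *
s=manip.state();p=s["tool_pos"]-[.635,.095,0]; print(p,np.hypot(*p[:2]),np.degrees(np.arctan2(p[1],p[0])),s["contact_force"]); print(Rt().as_matrix().round(2))
a=manip.grab_frame("scene")
f=lambda im,p,w:cv2.resize(im[int(p[1])-w:int(p[1])+w,int(p[0])-w:int(p[0])+w],(500,500),interpolation=2)
cv2.imwrite("pics/c4.png",f(a,proj("scene",[[.58,.12,.1]])[0],60))
```

```text
[-0.11699493  0.06179236  0.10269474] 0.13231065361957553 152.15865645334156 [-0.31329461 -0.20097565 -0.27547895]
[[ 0.89  0.    0.45]
 [-0.45  0.    0.89]
 [ 0.   -1.    0.  ]]
```

View pics/c4.png

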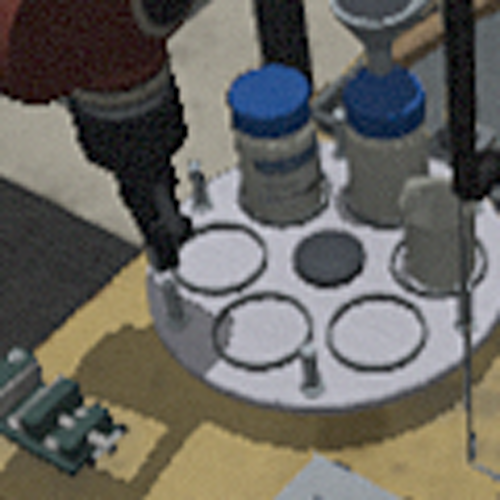

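Run:
```python
from ax import *
print(manip.tcp_to_tips); o=proj("scene",[[.58,.12,.1]])[0].astype(int)-60
q=lambda P:((proj("scene",P)-o)*500/120).round(0).tolist()
print("pegL top/base at start",q([[.519,.157,.101],[.519,.157,.056]]))
print("pegR",q([[.522,.026,.101],[.522,.026,.056]]))
t=manip.state()["tool_pos"]; print("tip",q([t-[0,0,.019],t]))
def pg(deg):
    a=np.radians(deg)+.02; return [.635+.132*np.cos(a),.095+.132*np.sin(a)]
for d in (0,5,10,15): print(d,q([[*pg(150+d),.101],[*pg(150+d),.056],[*pg(210+d),.101]]))
a=cv2.imread("pics/scene0raw.png")
b=manip.grab_frame("scene")
f=lambda im:cv2.resize(im[o[1]+30:o[1]+110,o[0]+20:o[0]+100],(400,400),interpolation=2)
cv2.imwrite("pics/c5.png",np.hstack([f(a),f(b)]))
```

```text
0.019
pegL top/base at start [[166.0, 282.0], [176.0, 320.0]]
pegR [[304.0, 349.0], [309.0, 387.0]]
tip [[169.0, 298.0], [165.0, 282.0]]
0 [[165.0, 280.0], [174.0, 319.0], [303.0, 348.0]]
5 [[171.0, 290.0], [180.0, 329.0], [318.0, 348.0]]
10 [[178.0, 299.0], [187.0, 338.0], [334.0, 347.0]]
15 [[186.0, 307.0], [195.0, 346.0], [349.0, 345.0]]
```

View pics/c5.png

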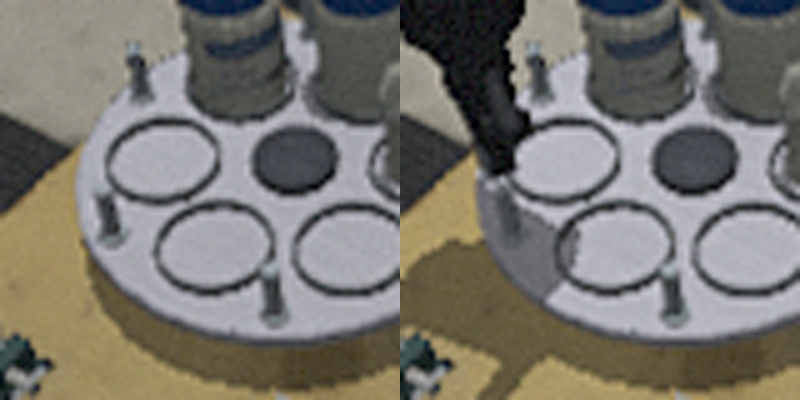

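Run:
```python
from ax import *
c=manip.calibration("wrist"); Ti=np.linalg.inv(np.array(c["T_tool_cam"])); 
P=np.array([[0,y,0] for y in(-.02,-.01,0,.01,.019,.03)])
print(np.c_[P[:,1],cv2.projectPoints(P,cv2.Rodrigues(Ti[:3,:3])[0],Ti[:3,3],np.array(c["mtx"]),np.array(c["distortion"]))[0][:,0].round(0)])
o=proj("scene",[[.54,.17,.1]])[0].astype(int)-55
print("c3 TCP & z+.01.. ",((proj("scene",[[.5443,.1927,z] for z in(.08,.1,.12)])-o)*400/110).round(0).tolist())
s=manip.state(); print(s["contact_force"],s["gripper_width"],s["joint_efforts"].round(1))
cv2.imwrite("pics/w6.png",cv2.resize(manip.grab_frame("wrist")[120:300,140:380],None,fx=3,fy=3))
```

```text
[[-2.00e-02  2.55e+02  2.42e+02]
 [-1.00e-02  2.55e+02  2.34e+02]
 [ 0.00e+00  2.55e+02  2.27e+02]
 [ 1.00e-02  2.55e+02  2.21e+02]
 [ 1.90e-02  2.55e+02  2.16e+02]
 [ 3.00e-02  2.55e+02  2.11e+02]]
c3 TCP & z+.01..  [[188.0, 204.0], [184.0, 188.0], [180.0, 172.0]]
[ 0.71883469 -0.34888951  0.59900444] -0.0010630431953261917 [ -0.2 -32.2 -34.4  -0.    0.   -0.2]
```

View pics/w6.png

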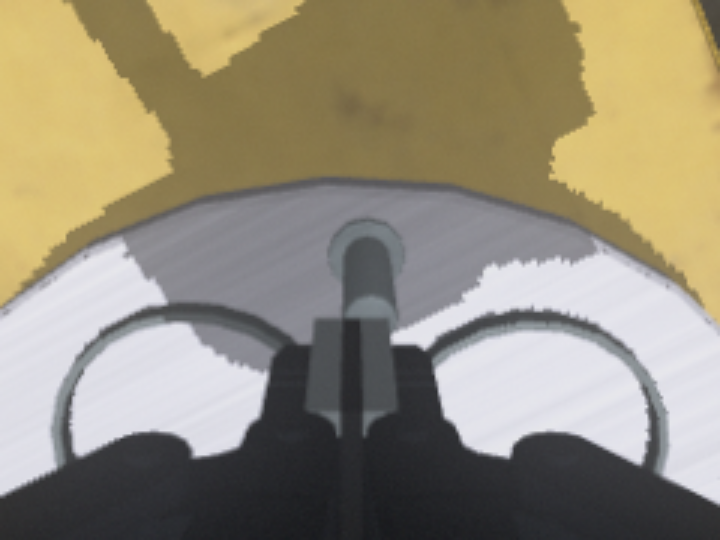

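The table hasn't moved. The tool is directly over the peg with no contact force, so the real fingertips sit higher than TCP − 19 mm; the scene view suggests z ≈ 0.117. I'll back off along the arc, then find the tip height by image differencing.

>>> {"name": "apply_moves", "arguments": {"moves": [[1,0,-10,0,0,0,0],[1,0,0,9.2,0,4,0],[1,0,0,9.2,0,4,0],[1,0,0,9.2,0,4,0],[1,0,0,9.2,0,4,0],[1,0,0,9.2,0,4,0],[1,0,10,0,0,0,0],[1,0,0,0,0,0,0],[1,0,0,0,0,0,0]]}}

```text
time: 5.2
tool_pos: [0.5426, 0.194, 0.1004]
tool_rot: [-0.648, 0.649, -0.282, 0.281]
contact_force: [-0.2, -0.2, -0.8]
gripper_width: 0.001
```

```bash
cat > tip.py <<'E'
from ax import *
s=manip.state(); t=s["tool_pos"]; print(t.round(4),s["contact_force"].round(2),s["gripper_width"])
a=cv2.imread("pics/scene0raw.png");b=manip.grab_frame("scene")
hv=cv2.cvtColor(b,cv2.COLOR_BGR2GRAY); m=((np.abs(a.astype(int)-b).max(2)>40)&(hv<75)).astype(np.uint8)
u=proj("scene",[t])[0].astype(int); bx=np.zeros_like(m); bx[u[1]-40:u[1]+15,u[0]-14:u[0]+14]=1; m*=bx
_,l,st,_=cv2.connectedComponentsWithStats(m); i=1+st[1:,4].argmax()
ys,xs=np.where(l==i); v=ys.max(); print("lowest px",xs[ys>=v-1].mean(),v+.5,"width rows",[(y,(xs[ys==y].min(),xs[ys==y].max())) for y in range(v-6,v+1)])
for dz in(-.03,-.019,-.01,0,.01,.02): print(dz,proj("scene",[t+[0,0,dz]])[0].round(1))
c=manip.calibration("wrist"); print(np.array(c["T_tool_cam"]).round(3).tolist())
E
python3 tip.py
```

```text
[0.5426 0.194  0.1004] [-0.25 -0.2  -0.78] 0.0013332466542436254
lowest px 167.27272727272728 155.5 width rows [(149, (np.int64(160), np.int64(169))), (150, (np.int64(161), np.int64(169))), (151, (np.int64(164), np.int64(170))), (152, (np.int64(164), np.int64(170))), (153, (np.int64(164), np.int64(170))), (154, (np.int64(165), np.int64(170))), (155, (np.int64(165), np.int64(169)))]
-0.03 [169.6 165.1]
-0.019 [169.  162.8]
-0.01 [168.6 160.9]
0 [168.  158.8]
0.01 [167.5 156.7]
0.02 [166.9 154.5]
[[-0.0, 0.961, 0.275, -0.07], [-0.001, -0.275, 0.961, -0.161], [1.0, -0.0, 0.001, 0.001], [0.0, 0.0, 0.0, 1.0]]
```

Both views agree: the shut fingertips are about 15–20 mm above the TCP, not 19 mm below it. I'll lower in checked steps.

>>> {"name": "apply_moves", "arguments": {"moves": [[1,0,5,0,0,0,0],[1,0,5,0,0,0,0],[1,0,5,0,0,0,0],[1,0,3,0,0,0,0],[1,0,0,0,0,0,0],[1,0,0,0,0,0,0]]}}

```text
time: 5.85
tool_pos: [0.5432, 0.1943, 0.0829]
tool_rot: [-0.649, 0.649, -0.282, 0.282]
contact_force: [0.1, -0.0, 0.3]
gripper_width: 0.002
```

```bash
python3 tip.py | head -8
python3 - <<'E'
from ax import *
u=proj("scene",[[.53,.17,.08]])[0].astype(int);a=manip.grab_frame("scene")[u[1]-35:u[1]+35,u[0]-35:u[0]+35]
w=manip.grab_frame("wrist")[130:290,170:330]
cv2.imwrite("pics/c7.png",np.hstack([cv2.resize(a,(400,400),interpolation=2),cv2.resize(w,(400,400))]))
E
```

```text
[0.5432 0.1943 0.0829] [ 0.14 -0.    0.27] 0.0020974387723432146
lowest px 168.5 159.5 width rows [(153, (np.int64(161), np.int64(170))), (154, (np.int64(162), np.int64(170))), (155, (np.int64(164), np.int64(170))), (156, (np.int64(165), np.int64(171))), (157, (np.int64(166), np.int64(171))), (158, (np.int64(166), np.int64(171))), (159, (np.int64(166), np.int64(171)))]
-0.03 [170.6 168.6]
-0.019 [170.  166.3]
-0.01 [169.5 164.5]
0 [169.  162.4]
0.01 [168.5 160.3]
0.02 [168.  158.1]
```

View pics/c7.png

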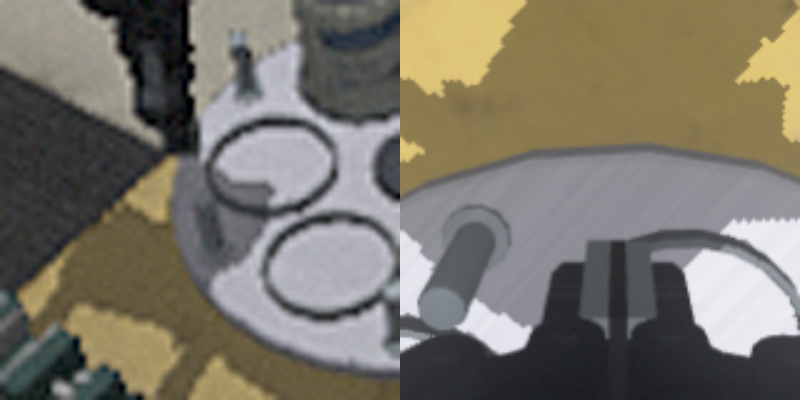

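The tip is now at about z = 0.096 with no contact. I'll lower another 13 mm slowly.

>>> {"name": "apply_moves", "arguments": {"moves": [[1,0,3,0,0,0,0],[1,0,3,0,0,0,0],[1,0,3,0,0,0,0],[1,0,0,0,0,0,0]]}}

```text
time: 6.4
tool_pos: [0.5427, 0.1942, 0.0731]
tool_rot: [-0.648, 0.649, -0.282, 0.281]
contact_force: [1.0, -1.4, -0.7]
gripper_width: -0.001
```

>>> {"name": "apply_moves", "arguments": {"moves": [[1,0,3,0,0,0,0],[1,0,2,0,0,0,0],[1,0,0,0,0,0,0],[1,0,0,0,0,0,0]]}}

```text
time: 6.8
tool_pos: [0.5433, 0.1943, 0.0689]
tool_rot: [-0.649, 0.649, -0.282, 0.282]
contact_force: [0.4, -0.3, -0.0]
gripper_width: -0.004
```

```bash
python3 tip.py | head -8
```

```text
[0.5433 0.1943 0.0689] [ 0.45 -0.26 -0.01] -0.003782544019358209
lowest px 169.58333333333334 162.5 width rows [(156, (np.int64(162), np.int64(171))), (157, (np.int64(163), np.int64(171))), (158, (np.int64(164), np.int64(171))), (159, (np.int64(166), np.int64(171))), (160, (np.int64(166), np.int64(172))), (161, (np.int64(167), np.int64(173))), (162, (np.int64(167), np.int64(171)))]
-0.03 [171.3 171.4]
-0.019 [170.7 169.2]
-0.01 [170.3 167.3]
0 [169.7 165.3]
0.01 [169.2 163.2]
0.02 [168.7 161.1]
```

The tip is at about z = 0.082 with no contact, so it overlaps the peg by about 19 mm. Sweeping again.

>>> {"name": "apply_moves", "arguments": {"moves": [[1,0,0,-4.6,0,-2,0],[1,0,0,-4.6,0,-2,0],[1,0,0,-4.6,0,-2,0],[1,0,0,-4.6,0,-2,0],[1,0,0,-4.6,0,-2,0],[1,0,0,-4.6,0,-2,0],[1,0,0,-4.6,0,-2,0],[1,0,0,-4.6,0,-2,0],[1,0,0,-4.6,0,-2,0],[1,0,0,-4.6,0,-2,0]]}}

```text
time: 7.85
tool_pos: [0.5157, 0.1586, 0.0694]
tool_rot: [0.688, -0.687, 0.164, -0.165]
contact_force: [0.9, 2.6, -1.3]
gripper_width: 0.001
```

Run:
```python
from ax import *
s=manip.state();p=s["tool_pos"]-[.635,.095,0]; print(p,np.hypot(*p[:2]),np.degrees(np.arctan2(p[1],p[0])),s["contact_force"])
w=manip.grab_frame("wrist")[110:290,100:400];u=proj("scene",[[.58,.12,.1]])[0].astype(int);a=manip.grab_frame("scene")[u[1]-55:u[1]+55,u[0]-45:u[0]+45]
cv2.imwrite("pics/c8.png",np.hstack([cv2.resize(a,(327,400),interpolation=2),cv2.resize(w,(470,400))]))
```

```text
[-0.11928893  0.06356086  0.0694258 ] 0.13516594624237918 151.94991691231462 [ 0.90039625  2.55502363 -1.26052983]
```

View pics/c8.png

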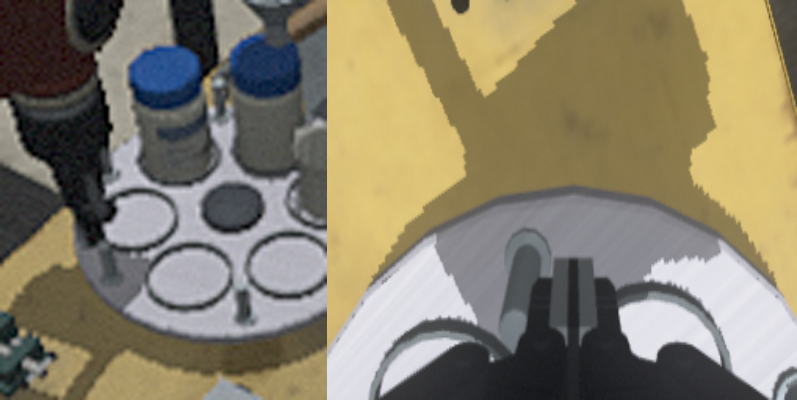

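The finger is now pushing the peg with about 2.7 N, and the peg is well centred on it. Continuing over the hump.

>>> {"name": "apply_moves", "arguments": {"moves": [[1,0.2,0,-4.6,0,-2,0],[1,0.2,0,-4.6,0,-2,0],[1,0.2,0,-4.6,0,-2,0],[1,0.2,0,-4.6,0,-2,0],[1,0.2,0,-4.6,0,-2,0],[1,0.2,0,-4.6,0,-2,0],[1,0.2,0,-4.6,0,-2,0],[1,0.2,0,-4.6,0,-2,0],[1,0.2,0,-4.6,0,-2,0],[1,0.2,0,-4.6,0,-2,0]]}}

```text
time: 8.95
tool_pos: [0.5028, 0.1142, 0.0691]
tool_rot: [0.706, -0.706, 0.043, -0.043]
contact_force: [-0.2, -0.9, -0.3]
gripper_width: -0.001
```

>>> {"name": "apply_moves", "arguments": {"moves": [[1,0.2,0,-4.6,0,-2,0],[1,0.2,0,-4.6,0,-2,0],[1,0.2,0,-4.6,0,-2,0],[1,0.2,0,-4.6,0,-2,0],[1,0.2,0,-4.6,0,-2,0],[1,0.2,0,-4.6,0,-2,0],[1,0.2,0,-4.6,0,-2,0],[1,0,0,-4.6,0,-2,0],[1,0,0,-4.6,0,-2,0],[1,0,0,0,0,0,0],[1,0,0,0,0,0,0]]}}

```text
time: 10.05
tool_pos: [0.5051, 0.0729, 0.0691]
tool_rot: [0.704, -0.704, -0.068, 0.068]
contact_force: [-0.2, 0.6, 0.3]
gripper_width: 0.003
```

Run:
```python
from ax import *
s=manip.state();p=s["tool_pos"]-[.635,.095,0]; print(p,np.hypot(*p[:2]),np.degrees(np.arctan2(p[1],p[0])),s["contact_force"])
w=manip.grab_frame("wrist")[110:290,100:400];u=proj("scene",[[.62,.1,.1]])[0].astype(int);a=manip.grab_frame("scene")[u[1]-65:u[1]+65,u[0]-55:u[0]+55]
cv2.imwrite("pics/c9.png",np.hstack([cv2.resize(a,(340,400),interpolation=2),cv2.resize(w,(455,400))]))
```

```text
[-0.12986623 -0.02212885  0.06911146] 0.1317380911636383 -170.32983400861062 [-0.23358686  0.58475224  0.25687732]
```

View pics/c9.png

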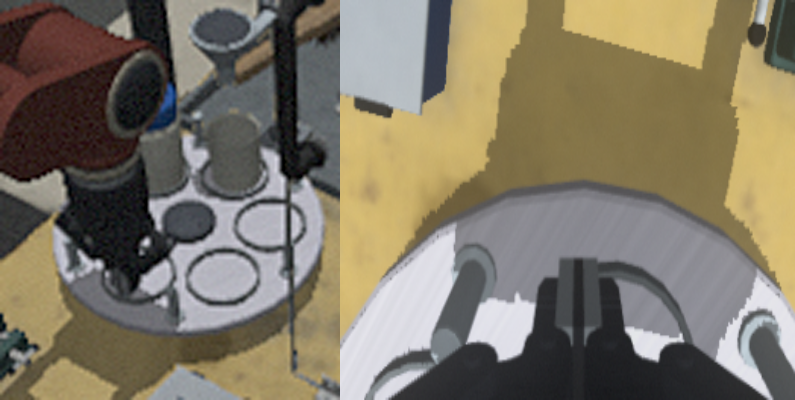

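The beaker stands under the funnel and the peg has moved ahead of the finger with no contact. I'll back off slightly and rise straight up, then draw back towards the robot.

>>> {"name": "apply_moves", "arguments": {"moves": [[1,0,0,3,0,0,0],[1,0,-10,2,0,0,0],[1,0,-20,0,0,0,0],[1,0,-20,0,0,0,0],[1,0,-20,0,0,0,0],[1,0,-20,0,0,0,0],[1,0,-20,0,0,0,0],[1,0,-20,0,0,0,0],[1,-10,-10,0,0,0,0],[1,-20,0,0,0,0,0],[1,-20,0,0,0,0,0],[1,-20,0,0,0,0,0],[1,-20,0,0,0,0,0],[1,0,0,0,0,0,0],[1,0,0,0,0,0,0]]}}

```text
time: 11.65
tool_pos: [0.4162, 0.0606, 0.2098]
tool_rot: [-0.704, 0.704, 0.069, -0.067]
contact_force: [0.1, 0.4, -0.8]
gripper_width: -0.003
```

Run:
```python
from ax import *
s=manip.state();print(s["tool_pos"],s["contact_force"],s["time"],np.abs(s["joint_vel"]).max())
cv2.imwrite("pics/end.png",np.hstack([cv2.resize(manip.grab_frame("scene")[60:250,100:300],(400,380),interpolation=2),cv2.resize(manip.grab_frame("top")[90:280,120:320],(400,380),interpolation=2)]))
```

```text
[0.41619341 0.0606386  0.20980588] [ 0.06100541  0.36688623 -0.82015168] 11.65 0.028068938601194818
```

The picture limit is reached, so I'll check numerically. With the table at exactly 60° the pegs should sit where pegs were at the start.

Run:
```python
from ax import *
a=cv2.imread("pics/scene0raw.png",0);b=cv2.cvtColor(manip.grab_frame("scene"),6)
ta=cv2.imread("pics/top0raw.png",0);tb=cv2.cvtColor(manip.grab_frame("top"),6)
for n,A,B in(("scene",a,b),("top",ta,tb)):
  for i in range(6):
    g=np.radians(30+60*i)+.02; P=np.array([.635+.132*np.cos(g),.095+.132*np.sin(g),.08])
    u=proj(n,[P])[0].astype(int); T=A[u[1]-6:u[1]+7,u[0]-5:u[0]+6]; S=B[u[1]-14:u[1]+15,u[0]-13:u[0]+14]
    r=cv2.matchTemplate(S,T,cv2.TM_CCOEFF_NORMED); _,mx,_,l=cv2.minMaxLoc(r); print(n,30+60*i,"shift px",l[0]-8,l[1]-8,round(mx,2))
# bystanders: frame difference near the front edge
for n,P in(("spanner/timer/box",None),):
  d=cv2.absdiff(a,b); print("front strip diff (scene) >40:",[(int((d[200:330,x:x+40]>40).sum())) for x in range(100,480,40)])
```

```text
scene 30 shift px 0 0 0.76
scene 90 shift px 8 -4 0.35
scene 150 shift px -5 -6 0.32
scene 210 shift px 0 0 0.95
scene 270 shift px 0 0 0.82
scene 330 shift px 0 0 0.87
top 30 shift px 0 0 0.97
top 90 shift px 0 -1 0.5
top 150 shift px 0 0 0.96
top 210 shift px 0 0 0.97
top 270 shift px 0 0 0.95
top 330 shift px 0 0 0.97
front strip diff (scene) >40: [406, 614, 132, 0, 0, 0, 0, 0, 0, 0]
```

Every peg with a good match shows zero shift, so the table is in the detent. The poor matches (150° in the scene view, 90° in both) are probably hidden or shadowed by the arm or the jar. The bench strip is unchanged except on the left, towards the arm.

```bash
python3 -c "
from plant import manip
print(manip.job_done())"
```

```text
the job is handed in; nothing more can be done
None
```

I indexed the carousel one place counter-clockwise by pushing the near-left peg with the shut fingers, so the beaker now stands under the spout. The arm was drawn back clear before I handed the job in at about 12 s of the 45 s allowed. `job_done()` gives no verdict.

- **First push missed:** it passed over the peg without moving anything. The shut fingertips were about 15 mm above the TCP in the pictures, not 19 mm below it as `manip.tcp_to_tips` says. I backed off, lowered the tool in steps while watching the force, and the second push worked at about 3 N.
- **Turntable:** after the push, 9 of the 12 peg matches (six pegs, two cameras) gave zero shift from the starting peg pattern, so it rests in the detent.
- **Weak matches:** the other three were poor: the 90° peg in both views, and the 150° peg in the scene view only. I think the arm, its shadow or the waiting jar hid them, but I couldn't confirm that.
- **Beaker and jars:** the last picture I viewed, with the finger still down, showed the beaker under the funnel. I didn't measure its distance from the spout point or its tilt, and the jars were partly hidden by the arm.
- **Bench items:** I didn't check each one. The front strip of the bench showed no change except at its left end, where the arm and its shadow were, so the spanner there went unchecked.
- **Final view:** I couldn't view the closing picture because the limit of 12 had been reached. The last checks were therefore numerical only; the force reading was under 1 N, about the same as earlier readings with the tool clear.

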